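# Switch off the finishing machine and clear its catch tray

## Task

The finishing machine has discharged two brass lever handles and is still running: turn its selector back to off (pointer at the red dot, clicked in), without going past off to the finishing side. Only then take the two handles out of the catch tray and lay them gently in the blue tote, flat on its floor and not touching each other. Do not drop them, and leave the other things on the bench where they stand.

Things in the scene. Friction and masses are not known exactly. Their poses are not given: they have to be found in the camera images.
- selector (a joint): selector angle, rad: 0 = off (pointer up the slope, at the red dot); + = clockwise, facing the panel. Detents 0.419 apart: 0.419, 0.838, 1.257 = discharge (black bars clockwise of the dot; it starts in one of these), -0.419, -0.838 = finishing (blue bars). Stops at -0.89 and 1.31. About 0.15 N m lifts it out of a detent; let go in between, it snaps to the nearer one
- selector_grip (a point): on the selector's axis, mid-height of its black bar grip; turns with it. z = outward along the axis, 35 deg from vertical, leaning out over the machine's front; x = along the bar to its pointer end (white line). Bar 68 mm long (x), 16 mm wide (y), its top 14 mm above this point; the 56 mm disc it stands on is 16 mm below, the panel 26 mm below (140 mm up the slope, 150 mm wide)
- finisher: finishing machine, fixed: dark blue housing, orange trough, grey lid. Origin under it; housing 130 mm either way in x, y -180 to 190 mm; 195 mm high, lid grip 218 mm. Its front is its -x side and faces the robot's left (+y). Sloped console on the front, y -175 to -25 mm: 42 mm high at x -280, rising to 122 mm at x -165. Catch tray beside it; steel chute over the tray's rear, to x -165 mm, 75 to 115 mm high
- tray_floor (a point): centre of the catch tray's inner floor, 55 mm above the bench; axes as the machine's. The aluminium tray with a black mat is fixed on top of a drawer, open above, inside 195 mm (x) by 190 mm (y), walls 5 mm thick and 25 mm above this floor; the machine's housing rises right behind it (+x)
- handle_a: cast brass lever handle lying flat in the tray, 143 mm long, about 0.42 kg (varies by 25 %). Origin on its underside at its centre of mass, mid-width. x = along the straight arm, 16 mm wide and 18 mm high, from the hub (34 mm diameter, 24 mm high, centred at x -42 mm) to the end disc (22 mm diameter, centred at x +73 mm); z = up
- handle_b: cast brass lever handle lying flat in the tray, 143 mm long, about 0.42 kg (varies by 25 %). Origin on its underside at its centre of mass, mid-width. x = along the straight arm, 16 mm wide and 18 mm high, from the hub (34 mm diameter, 24 mm high, centred at x -42 mm) to the end disc (22 mm diameter, centred at x +73 mm); z = up
- tote: blue plastic tote, open above, loose on the bench facing the machine's front, near to or far from the robot; 270 mm (x) by 200 mm (y) outside, 60 mm high, walls and floor 4 mm thick; origin under the centre of its floor, z up; 0.45 kg
- wire_nest: bystander: steel-wire nest, 120 mm wide, on a copper pipe with a 75 x 65 mm foot, 140 mm high in all, loose, beside the tote; origin under the foot
- brass_block: bystander: plain brass cylinder, 70 mm diameter, 50 mm high, loose; origin under its centre
- caliper: bystander: steel caliper lying flat on the bench before the console, 136 mm long (x), jaws reach 36 mm to its +y side, 8 mm high; origin under the middle of its beam
Things that resemble listed ones, but are neither listed nor needed, are in the scene too. Leave any black look-alike of the handle_a alone. Leave any grey look-alike of the handle_b alone.

How it is judged:
By the outcome, as a careful person would: the job done as asked, in the order asked, and still so for the second after the job is handed in, with the robot touching nothing.
It also fails if it takes over 72 s, if anything falls off the work surface, if the arm or the gripper's body presses on something with over 40 N, if the wrist force passes 120 N, or if a joint passes its speed limit or range.

## Robot

A 6-joint arm with a two-finger parallel gripper is mounted at the origin on the work surface. World frame = base frame: x ahead of the robot, y to its left, z up, the work surface at z = 0. Lengths are in m, angles in degrees, forces in N, time in s.
With the tool pointing down it reaches from about 0.25 to 0.725 m from the base axis. Payload 9.7 kg.
Tool frame: the origin (TCP) lies at the very end of the fingers, on their centre line; the grasp point (between the pads) lies 19 mm behind it; z points along the fingers, y is the line along which they close (so a half turn about z gives the same grasp; the last joint's range is limited). The gripper opens to 85 mm and grips with 20 to 120 N. Pads are 22 mm wide; open, the fingers measure 114 mm over their backs; the gripper's body (76 mm by 85 mm) begins 54 mm behind the grasp point. The pads swing forward as they close: fully open they stand 13 mm farther back than shut.
Start: joints at [70.989, 4.979, 10.078, 95.1, 0, 90], TCP at [0.179, 0.52, 0.231] pointing down, gripper open.
Joint ranges: [-179.16, 179.16], [-48.56, 103.87], [-65.8, 70.77], [-126.05, 130.52], [-82.76, 87.17], [-180, 180]. Speed limits (degrees/s): [127.2, 127.2, 147.25, 180, 180, 180].

## Interface

Orientations are given as [roll, pitch, yaw] about the fixed x, y, z axes, in that order (R = Rz(yaw) Ry(pitch) Rx(roll)).
In Python, from workcell import bot gives the robot as it stands.
- The arm moves only by the tool arm_command, never from a script. Its argument "series" is a list of rows, each a list of 4 numbers: the shift along the tool's x, y, z in m, then the turn about the tool's z in rad. A call has exactly 5 rows; each row is the pose to reach, as a shift and turn from the pose commanded when the call began, along the tool's axes at that moment; what a row does not reach only later rows make up. A row lasts 1/10 s, in which the tool goes at most 50 mm and 8.59 degrees, less where a joint would pass 70% of its speed; a pose out of reach is approached as far as the arm can. A call with a gripper value outside its range is refused whole. "hand" is the finger opening in m, from 0 to 0.0854, set as the call begins (left out, the last holds). The fingers move at their own pace and stop on an object; "grip_force" is the grip in N (left out, the last holds). Time passes only in rows, so rows that repeat a pose let the fingers close, or fill a call up. It gives the time, the measured TCP pose, the force, the opening and the grip force at its end, in the units of the state.
- bot.get_obs(): the state, without advancing time (a new reading comes with each control period).
- bot.camera(name): name is "scene" or "top"; returns a dict with "color" (400x640x3 uint8, blue, green, red), "camera_matrix" (3x3 intrinsics, pixels), "dist_coeffs" ([k1, k2, p1, p2, k3] as OpenCV has them; the pictures are not rectified), "xyz" and "orientation" of the camera in the world. Camera axes: x right, y up, looking along -z (the intrinsics and any distortion apply to the point x, -y, -z); pixel columns grow to the right and rows downward; lengths in m; the calibration is good to about 2 mm. A picture is of the moment at which its call begins. There is no depth.
- bot.job_done(): hands the job in; it is judged then, once.
Trained networks look in the newest picture that a camera, given by its name, has taken for a name from the list of things; names that differ only in an ending like _2 or _b are one class to them, and where a whole thing is asked for, a point or a joint stands for the part that bears it (a point fixed in the world has none). Each returns a list of dicts, best first, with "confidence" (0 to 1); they miss things now and then, are a little off and sometimes report something else, mostly with a low value. They report only what shows in the picture. A call takes as long as a camera call. They do not tell look-alikes from the thing itself.
- bot.find_in(camera, target): "location" ([column, row] in pixels, amid what is visible of it).
- bot.mark_of(camera, target): "location" ([column, row] in pixels: a listed point, or the origin of a listed thing).
The state is a dict: "time": time; "q": joint angles; "qd": joint speeds; "joint_efforts": joint torques, N m; "ee_pos": TCP position; "tcp_rot": TCP orientation; "wrist_force": force on the tool from outside, world axes, zero at the start; "torque": the same for the moment, N m; "opening": finger opening in m; "grasp_force": force on a finger pad.
Only numpy, scipy, OpenCV 4.12 (cv2) and the standard library are available. Lean on these libraries where they do the work, as an engineer would, in place of code of your own. Each camera call takes 0.05 s, during which the arm holds its last target. There are 200 camera calls.

## Working session

There is one attempt and no reset: what is moved stays moved. The work goes in short steps, Python scripts to look and compute and a tool call to move; the robot and the scene stay as the last step left them, time stands still between calls to the robot, and variables do not carry over. Pictures are saved under pics/ and viewed, at most 10 in all, crops included, and the job is handed in when it is done.

Besides the shell and the picture viewer there is one more tool, called after ">>>" by a JSON object that holds its "op" and its "data", one argument or row to a line. arm_command: Moves the arm, as the interface text tells. Its arguments: {"type":"object","properties":{"series":{"type":"array"},"hand":{"type":"number"},"grip_force":{"type":"number"}},"required":["series"]}

```bash
ls; mkdir -p pics; cat > h.py <<'E'
import numpy as np, cv2
from scipy.spatial.transform import Rotation as R
from workcell import bot
def ray(c,uv):
    p=cv2.undistortPoints(np.array([[uv]],float),np.array(c["camera_matrix"]),np.array(c["dist_coeffs"]))[0,0]
    Rc=rot(c); d=Rc@np.array([p[0],-p[1],-1]); return np.array(c["xyz"]),d
def rot(c):
    o=np.array(c["orientation"],float)
    return o if o.shape==(3,3) else R.from_euler('xyz',o,degrees=True).as_matrix()
def at_z(c,uv,z):
    o,d=ray(c,uv); return o+d*(z-o[2])/d[2]
def proj(c,P):
    q=(np.array(P,float).reshape(-1,3)-np.array(c["xyz"]))@rot(c)
    q=q*[1,-1,-1]
    return cv2.projectPoints(q,np.zeros(3),np.zeros(3),np.array(c["camera_matrix"]),np.array(c["dist_coeffs"]))[0][:,0]
def tri(c1,u1,c2,u2):
    o1,d1=ray(c1,u1);o2,d2=ray(c2,u2)
    s=np.linalg.lstsq(np.c_[d1,-d2],o2-o1,rcond=None)[0]
    a,b=o1+s[0]*d1,o2+s[1]*d2
    return (a+b)/2,np.linalg.norm(a-b)
E
cat > look.py <<'E'
from h import *
import sys,pickle
tag=sys.argv[1]
C={}
for n in("scene","top"):
    C[n]=bot.camera(n); cv2.imwrite(f"pics/{n}{tag}.png",C[n]["color"])
    print(n,C[n]["xyz"],C[n]["orientation"],np.array(C[n]["camera_matrix"]).round(1).tolist())
    for t in ["selector_grip","finisher","tray_floor","handle_a","tote","wire_nest","brass_block","caliper"]:
        m=bot.mark_of(n,t); print(t,[(np.round(x["location"]).tolist(),round(x["confidence"],2)) for x in m[:5]])
pickle.dump(C,open(f"c{tag}.pkl","wb"))
o=bot.get_obs();print(o["time"],o["ee_pos"],o["tcp_rot"],o["q"])
E
python3 look.py 0
```

```text
pics
scene [1.31499234 0.68983751 0.9170398 ] [ 50.82662404   1.08441198 130.1367157 ] [[473.7, 0.0, 319.5], [0.0, 473.7, 200.4], [0.0, 0.0, 1.0]]
selector_grip [([321.0, 169.0], 0.59)]
finisher [([243.0, 190.0], 0.78)]
tray_floor [([285.0, 217.0], 0.92)]
handle_a [([295.0, 210.0], 0.84), ([272.0, 227.0], 0.72), ([223.0, 274.0], 0.72), ([286.0, 301.0], 0.64), ([302.0, 150.0], 0.35)]
tote [([393.0, 285.0], 0.76)]
wire_nest [([432.0, 231.0], 0.72)]
brass_block [([300.0, 148.0], 0.75)]
caliper [([341.0, 207.0], 0.64)]
top [0.42475931 0.03320691 1.39760107] [  6.06981325  -0.95722179 -90.92418993] [[485.5, 0.0, 322.4], [0.0, 485.5, 201.7], [0.0, 0.0, 1.0]]
selector_grip [([351.0, 246.0], 0.73)]
finisher [([426.0, 205.0], 0.8)]
tray_floor [([342.0, 178.0], 0.59)]
handle_a [([339.0, 104.0], 0.95), ([340.0, 164.0], 0.82), ([340.0, 192.0], 0.61), ([281.0, 122.0], 0.6), ([352.0, 245.0], 0.57)]
tote [([216.0, 193.0], 0.86)]
wire_nest [([223.0, 271.0], 0.91)]
brass_block [([429.0, 305.0], 0.91)]
caliper [([319.0, 244.0], 0.88), ([425.0, 204.0], 0.71)]
0.9 [0.17915175 0.52001234 0.23128193] [ 1.79999516e+02 -2.34766175e-03  1.60987758e+02] [7.09892156e+01 4.97965601e+00 1.00787766e+01 9.50986361e+01
 2.34764942e-03 9.00014580e+01]
```

View pics/scene0.png

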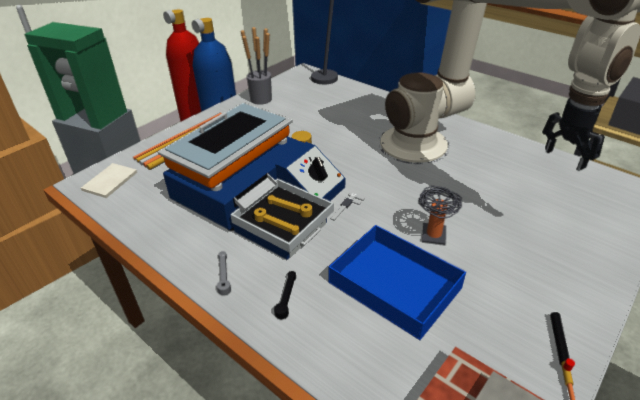

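View pics/top0.png

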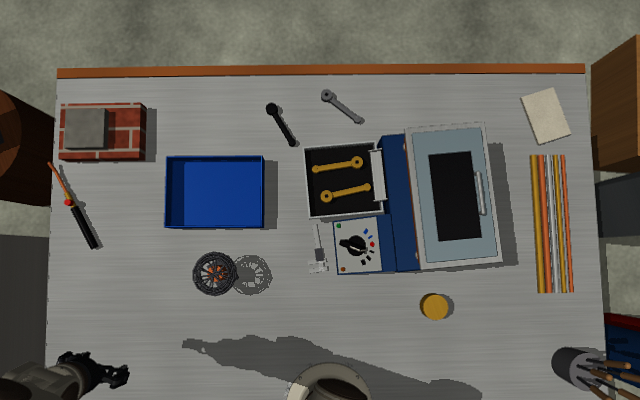

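```bash
python3 - <<'E'
from h import *
import pickle
C=pickle.load(open('c0.pkl','rb'));s,t=C['scene'],C['top']
for n,a,b in [('sel',(321,169),(351,246)),('fin',(243,190),(426,205)),('tray',(285,217),(342,178)),('ha',(295,210),(340,192)),('hb',(272,227),(340,164)),('tote',(393,285),(216,193)),('nest',(432,231),(223,271)),('block',(300,148),(429,305)),('cal',(341,207),(319,244))]:
    p,e=tri(s,a,t,b);print(n,p.round(3),round(e,4))
a=cv2.resize(t['color'][80:280,260:400],None,fx=4,fy=4,interpolation=cv2.INTER_CUBIC)[:600]
b=cv2.resize(t['color'][210:270,300:400],None,fx=5,fy=5,interpolation=cv2.INTER_CUBIC)
b2=cv2.resize(s['color'][130:250,240:380],None,fx=5,fy=5,interpolation=cv2.INTER_CUBIC)
cv2.imwrite('pics/a.png',cv2.resize(t['color'][140:270,270:400],None,fx=4.6,fy=4.6,interpolation=cv2.INTER_CUBIC));cv2.imwrite('pics/b.png',b2)
E
```

```text
sel [ 0.441 -0.064  0.098] 0.0039
fin [ 0.56  -0.298 -0.023] 0.0036
tray [ 0.63  -0.043  0.048] 0.0122
ha [ 0.591 -0.038  0.051] 0.0086
hb [ 0.675 -0.043  0.042] 0.0012
tote [ 0.604  0.313 -0.001] 0.0053
nest [0.379 0.292 0.008] 0.0012
block [ 0.274 -0.296 -0.007] 0.0081
cal [0.45  0.021 0.   ] 0.0033
```

View crops.

The scene and top views show two brass handles in the tray, at top (338,165) and (345,192). The grey look-alike (340,104) and the black one (281,122) lie outside the tray, so I'll leave them. The selector is at top (353,245) and the tote at (214,191). I'm enlarging both areas to confirm.

View pics/a.png

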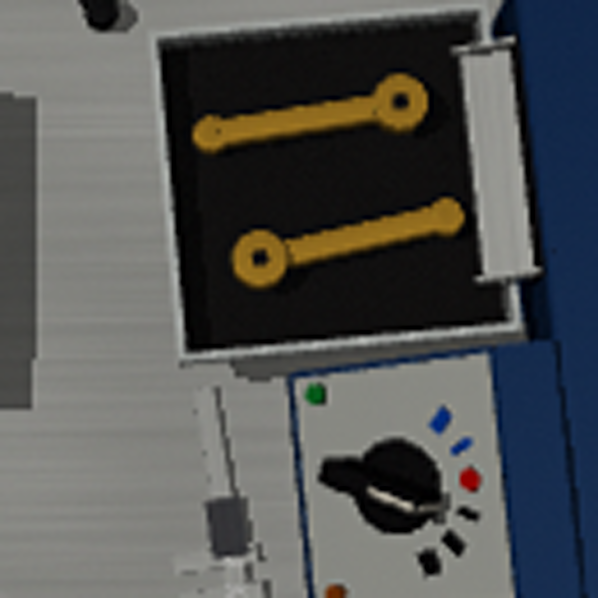

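View pics/b.png

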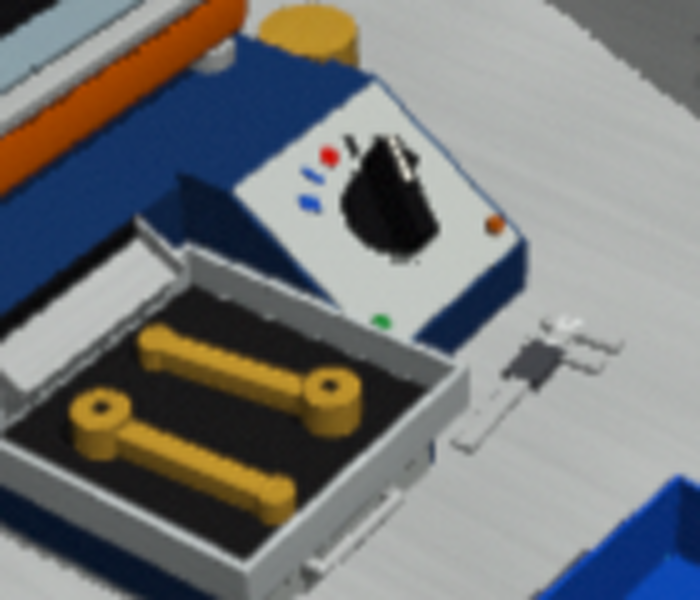

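The crops confirm both brass handles are inside the tray. The selector's white pointer is clockwise of the red dot, in the discharge range. Next I'll fit the machine pose and work out the selector and handle geometry.

```bash
cat > fit.py <<'E'
from h import *
import pickle
from scipy.optimize import least_squares
C=pickle.load(open('c0.pkl','rb'));s,t=C['scene'],C['top']
A=lambda x,y:(270+(x+.5)/4.6-.5,140+(y+.5)/4.6-.5)
B=lambda x,y:(240+(x+.5)/5-.5,130+(y+.5)/5-.5)
# machine frame pts
P=[((-.165,-.025,.122),None,B(240,188)),((-.165,-.175,.122),None,B(377,80)),((-.280,-.175,.042),None,B(524,240)),((-.280,-.025,.042),A(290,377),None),((-.165,-.025,.122),A(491,352),None)]
# tray rim outer corners rel tray centre (unknown tx,ty)
T=[((-.1025,.1,.080),A(155,40),None),((-.1025,-.1,.080),A(186,358),B(468,368)),((.1025,-.1,.080),A(522,328),None),((-.1025,.1,.080),None,B(245,572)),((.1025,-.1,.080),None,B(188,246))]
def M(v,p):
    c,si=np.cos(v[2]),np.sin(v[2]);return np.array([v[0]+c*p[0]-si*p[1],v[1]+si*p[0]+c*p[1],p[2]])
def f(v,full=False):
    r=[]
    for L,off in((P,(0,0)),(T,(v[3],v[4]))):
        for p,a,b in L:
            w=M(v,(p[0]+off[0],p[1]+off[1],p[2]))
            if a is not None:r.append(proj(t,w)[0]-a)
            if b is not None:r.append(proj(s,w)[0]-b)
    return np.ravel(r)
v=least_squares(f,[.56,-.28,-1.5,-.235,.08],loss='soft_l1').x
if __name__=='__main__':
    print('machine',v.round(4),np.degrees(v[2]));print(f(v).reshape(-1,2).round(1).tolist())
    print('tray',M(v,(v[3],v[4],.055)))
    # selector
    yaw=v[2];X=np.array([np.cos(yaw),np.sin(yaw),0]);U=np.array([0,0,1])
    sl=np.arctan2(.08,.115);print('slope',np.degrees(sl))
    n=U*np.cos(sl)-X*np.sin(sl);up=U*np.sin(sl)+X*np.cos(sl);right=np.cross(up,n)
    g,e=tri(s,(321,169),t,(351,246));pc=M(v,(-.2225,-.1,.082))
    print('grip net',g,'panel ctr+26mm',pc+.026*n, 'n',n)
    for nm,ta,sb in [('dot',A(470,479),B(330,157))]:
        p,e=tri(t,ta,s,sb);print(nm,p-pc,[(p-pc)@k for k in(right,up,n)],e)
    # white line in top plane 40mm above panel
    o0=pc+.040*n
    def hit(c,uv):
        o,d=ray(c,uv);return o+d*((o0-o)@n)/(d@n)
    for c,a,b in((t,A(372,490),A(420,508)),(s,B(409,180),B(390,140))):
        p,q=hit(c,a),hit(c,b);print('line',[((x-o0)@right,(x-o0)@up) for x in(p,q)],np.degrees(np.arctan2((q-p)@right,(q-p)@up)))
    # handles : hub top z=.079, disc top z=.073
    for nm,h,d in(('a? far',A(402,102),A(208,133)),('b? near',A(260,257),A(449,215))):
        H=at_z(t,h,.079);D=at_z(t,d,.073);u=(D-H)[:2];print(nm,H.round(4),D.round(4),'len',np.linalg.norm(u),'yaw',np.degrees(np.arctan2(u[1],u[0])),'org',(H[:2]+u*42/115).round(4))
    for nm,h,d in(('a far',B(101,407),B(277,492)),('b near',B(330,386),B(153,338))):
        H=at_z(s,h,.079);D=at_z(s,d,.073);u=(D-H)[:2];print(nm,H.round(4),D.round(4),'len',np.linalg.norm(u),'yaw',np.degrees(np.arctan2(u[1],u[0])),'org',(H[:2]+u*42/115).round(4))
    # tote rim corners top (z .06)
    for uv in((166,156),(263,155),(265,227),(165,227)):print('tote',at_z(t,uv,.06).round(3))
E
python3 fit.py
```

```text
machine [ 0.5589 -0.2943 -1.495  -0.2422  0.0878] -85.65790525267174
[[-2.8, -0.9], [0.1, -2.2], [1.1, -1.2], [-0.9, -0.2], [-0.2, -0.7], [-1.6, -2.3], [-1.9, 0.5], [-0.2, -1.5], [-0.2, 0.2], [-0.6, -0.9], [-0.8, -1.7]]
tray [ 0.62817191 -0.04608962  0.055     ]
slope 34.824489156956794
grip net [ 0.4413757  -0.06360887  0.09796997] panel ctr+26mm [ 0.44123887 -0.06517525  0.10334354] n [-0.04323605  0.56942541  0.8209052 ]
dot [ 0.00434683 -0.03895725  0.02401256] [np.float64(-0.0013848456138157014), np.float64(0.04587130156100287), np.float64(-0.002659150845069671)] 0.0026185703949406203
line [(np.float64(-0.0009449124870972567), np.float64(0.006207404756756142)), (np.float64(0.011740914660965688), np.float64(0.03628571242685457))] 22.868071637216207
line [(np.float64(-0.0036418568750251523), np.float64(-0.0001905854456003716)), (np.float64(0.006736334937666477), np.float64(0.025380570041137147))] 22.09004005835535
a? far [ 0.674  -0.0883  0.079 ] [0.6578 0.0283 0.073 ] len 0.11777195812121254 yaw 97.94345542437249 org [ 0.6681 -0.0457]
b? near [ 0.5816 -0.0015  0.079 ] [ 0.6061 -0.1155  0.073 ] len 0.11656034763840692 yaw -77.87718344747846 org [ 0.5905 -0.0431]
a far [ 0.6765 -0.0831  0.079 ] [0.6619 0.0338 0.073 ] len 0.1178171376334501 yaw 97.10913555310121 org [ 0.6712 -0.0404]
b near [0.5842 0.0029 0.079 ] [ 0.6105 -0.1091  0.073 ] len 0.11506268077883444 yaw -76.81416692456703 org [ 0.5938 -0.038 ]
tote [0.701 0.444 0.06 ]
tote [0.7   0.173 0.06 ]
tote [0.499 0.168 0.06 ]
tote [0.503 0.443 0.06 ]
```

The selector reads about 23° clockwise, so it's in the first discharge detent, and off is 24° counter-clockwise. I'm moving above it with the yaw set so the fingers straddle the bar.

>>> {"op": "arm_command", "data": {
  "series": [
    [-0.44,-0.466,0.0,1.66],
    [-0.44,-0.466,0.0,1.66],
    [-0.44,-0.466,0.0,1.66],
    [-0.44,-0.466,0.0,1.66],
    [-0.44,-0.466,0.0,1.66]
  ],
  "hand": 0.045,
  "grip_force": 20
}}

```text
time: 1.4
ee_pos: [0.2824, 0.2905, 0.2314]
tcp_rot: [180.0, -0.0, 117.7]
wrist_force: [1.3, 0.7, 0.2]
opening: 0.0449
grasp_force: 0.0
```

```bash
cat > d.py <<'E'
from h import *
import sys
x,y,z,yaw=map(float,sys.argv[1:5])
o=bot.get_obs();Rm=R.from_euler('xyz',o["tcp_rot"],degrees=True)
d=Rm.inv().apply(np.array([x,y,z])-o["ee_pos"]);cy=o["tcp_rot"][2]
tu=(cy-yaw+180)%360-180
print('t',round(o["time"],2),'pos',np.round(o["ee_pos"],4),'rot',np.round(o["tcp_rot"],1),'q',np.round(o["q"],1))
print('F',np.round(o["wrist_force"],1),'T',np.round(o["torque"],2),'open',round(o["opening"],4),'g',round(float(np.max(o["grasp_force"])),1))
print('ROW',d.round(4).tolist(),round(np.radians(tu),4))
E
python3 d.py .443 -.064 .2 66
```

```text
t 1.4 pos [0.2824 0.2905 0.2314] rot [180.   -0.  117.7] q [ 45.8 -14.7  -8.2  96.4  -0.  108.1]
F [1.3 0.7 0.2] T [ 0.02 -0.06 -0.06] open 0.0449 g 0.0
ROW [-0.3885, -0.0227, 0.0313] 0.9024
```

>>> {"op": "arm_command", "data": {
  "series": [
    [-0.388,-0.023,0.03,0.9],
    [-0.388,-0.023,0.03,0.9],
    [-0.388,-0.023,0.03,0.9],
    [-0.388,-0.023,0.03,0.9],
    [-0.388,-0.023,0.03,0.9]
  ]
}}

```text
time: 1.9
ee_pos: [0.3865, 0.0636, 0.2122]
tcp_rot: [179.9, -0.0, 74.7]
wrist_force: [1.1, 0.4, -0.9]
opening: 0.0451
grasp_force: 0.0
```

```bash
python3 d.py .443 -.064 .15 66
```

```text
t 1.9 pos [0.3865 0.0636 0.2122] rot [179.9  -0.   74.7] q [  9.3 -17.  -12.1  94.8   0.  114.7]
F [ 1.1  0.4 -0.9] T [ 0.05 -0.1   0.02] open 0.0451 g 0.0
ROW [-0.1082, 0.0881, 0.0623] 0.1517
```

>>> {"op": "arm_command", "data": {
  "series": [
    [-0.108,0.088,0.062,0.15],
    [-0.108,0.088,0.062,0.15],
    [-0.108,0.088,0.062,0.15],
    [-0.108,0.088,0.062,0.15],
    [-0.108,0.088,0.062,0.15]
  ]
}}

```text
time: 2.4
ee_pos: [0.4429, -0.0623, 0.1494]
tcp_rot: [-179.9, 0.0, 66.3]
wrist_force: [-0.3, 0.6, 0.3]
opening: 0.0449
grasp_force: 0.0
```

```bash
python3 d.py .443 -.064 .10 66; python3 - <<'E'
from h import *
s=bot.camera("scene");t=bot.camera("top")
cv2.imwrite('pics/c.png',np.hstack([cv2.resize(s['color'][110:210,270:370],None,fx=4,fy=4,interpolation=cv2.INTER_CUBIC),cv2.resize(t['color'][195:295,300:400],None,fx=4,fy=4,interpolation=cv2.INTER_CUBIC)]))
E
```

```text
t 2.4 pos [ 0.4429 -0.0623  0.1494] rot [-179.9    0.    66.3] q [ -8.   -9.9 -13.3  86.7   0.  105.7]
F [-0.3  0.6  0.3] T [ 0.02 -0.01 -0.04] open 0.0449 g 0.0
ROW [-0.0015, 0.0009, 0.0494] 0.0053
```

View pics/c.png

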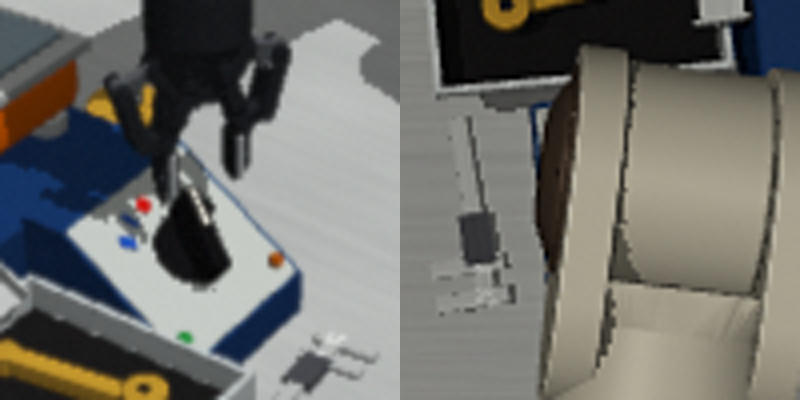

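The scene crop shows the fingers hovering over the bar, one on each side, at roughly (165,190) and (235,160), with the selector at (195,240). I'm lowering slowly.

>>> {"op": "arm_command", "data": {
  "series": [
    [-0.001,0.001,0.01,0],
    [-0.001,0.001,0.02,0],
    [-0.001,0.001,0.03,0],
    [-0.001,0.001,0.04,0],
    [-0.001,0.001,0.049,0]
  ]
}}

```text
time: 3.0
ee_pos: [0.4435, -0.0625, 0.0999]
tcp_rot: [-180.0, 0.0, 66.5]
wrist_force: [0.3, 0.0, -0.2]
opening: 0.0452
grasp_force: 0.0
```

>>> {"op": "arm_command", "data": {
  "series": [
    [0,0,0,0],
    [0,0,0,0],
    [0,0,0,0],
    [0,0,0,0],
    [0,0,0,0]
  ],
  "hand": 0.022
}}

```text
time: 3.5
ee_pos: [0.4432, -0.0626, 0.1009]
tcp_rot: [-179.9, 0.0, 66.5]
wrist_force: [-5.5, 2.4, -2.0]
opening: 0.0221
grasp_force: 2.7
```

```bash
python3 d.py .443 -.064 .10 94.3
```

```text
t 3.5 pos [ 0.4432 -0.0626  0.1009] rot [-179.9    0.    66.5] q [ -8.   -9.6 -18.4  81.2   0.  105.5]
F [-5.5  2.4 -2. ] T [ 0.38  0.95 -0.  ] open 0.0221 g 2.7
ROW [-0.0014, 0.0004, 0.0009] -0.486
```

>>> {"op": "arm_command", "data": {
  "series": [
    [0,-0.002,0,-0.05],
    [0,-0.0015,0,-0.11],
    [0,-0.001,0,-0.17],
    [0,-0.001,0,-0.23],
    [0,-0.001,0,-0.28]
  ]
}}

```text
time: 4.0
ee_pos: [0.4418, -0.0608, 0.1013]
tcp_rot: [-179.9, -0.2, 82.7]
wrist_force: [-9.7, 14.7, 4.2]
opening: 0.0218
grasp_force: 8.0
```

```bash
python3 d.py .443 -.064 .10 94.3; python3 - <<'E'
from h import *
s=bot.camera("scene")
cv2.imwrite('pics/d.png',cv2.resize(s['color'][110:210,270:370],None,fx=5,fy=5,interpolation=cv2.INTER_CUBIC))
E
```

```text
t 4.0 pos [ 0.4418 -0.0608  0.1013] rot [-179.9   -0.2   82.7] q [ -8.   -9.8 -18.5  81.4   0.2  89.4]
F [-9.7 14.7  4.2] T [ 2.56  1.98 -0.33] open 0.0218 g 8.0
ROW [-0.0031, 0.0016, 0.0013] -0.203
```

>>> {"op": "arm_command", "data": {
  "series": [
    [0,-0.001,0,-0.03],
    [0,-0.001,0,-0.06],
    [0,-0.001,0,-0.09],
    [0,-0.001,0,-0.12],
    [0,-0.001,0,-0.12]
  ]
}}

```text
time: 4.55
ee_pos: [0.4415, -0.0613, 0.1016]
tcp_rot: [-180.0, -0.1, 89.5]
wrist_force: [-6.1, 6.1, 2.7]
opening: 0.0218
grasp_force: 4.0
```

```bash
python3 d.py .443 -.064 .10 94.3; python3 - <<'E'
from h import *
s=bot.camera("scene")
cv2.imwrite('pics/d.png',cv2.resize(s['color'][110:210,270:370],None,fx=5,fy=5,interpolation=cv2.INTER_CUBIC))
E
```

```text
t 4.55 pos [ 0.4415 -0.0613  0.1016] rot [-1.80e+02 -1.00e-01  8.95e+01] q [ -8.   -9.9 -18.6  81.3   0.1  82.6]
F [-6.1  6.1  2.7] T [ 1.22  1.22 -0.16] open 0.0218 g 4.0
ROW [-0.0027, 0.0016, 0.0015] -0.0846
```

View pics/d.png

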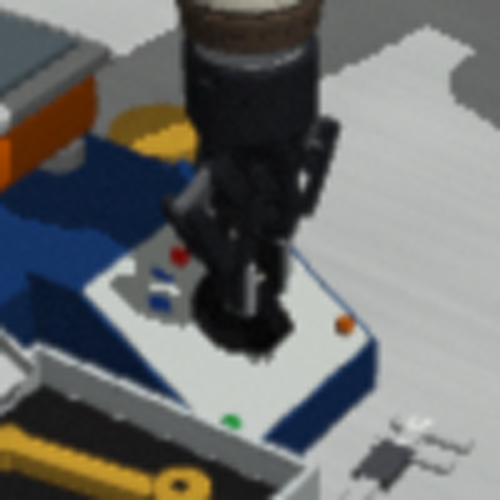

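The gripper hides the pointer near (240,290), but the load has dropped, so the selector has passed the detent crest. I'm finishing the turn square to off, with a gentle squeeze.

>>> {"op": "arm_command", "data": {
  "series": [
    [0,0,0,-0.03],
    [0,0,0,-0.06],
    [0,0,0,-0.08],
    [0,0,0,-0.08],
    [0,0,0,-0.08]
  ],
  "hand": 0.019
}}

```text
time: 5.1
ee_pos: [0.4421, -0.0623, 0.1013]
tcp_rot: [180.0, 0.0, 93.9]
wrist_force: [0.4, 1.1, -0.6]
opening: 0.0188
grasp_force: 0.0
```

```bash
python3 d.py .443 -.064 .10 94.3
```

```text
t 5.1 pos [ 0.4421 -0.0623  0.1013] rot [180.    0.   93.9] q [ -8.   -9.9 -18.6  81.2  -0.   78.1]
F [ 0.4  1.1 -0.6] T [-0.01  0.03 -0.05] open 0.0188 g 0.0
ROW [-0.0017, 0.0007, 0.0013] -0.0067
```

The forces are near zero, so it has snapped in. I'm opening, lifting clear and checking.

>>> {"op": "arm_command", "data": {
  "series": [
    [0,0,0,0],
    [0,0,0,0],
    [0,0,-0.02,0],
    [0,0,-0.06,0],
    [0,0,-0.1,0]
  ],
  "hand": 0.045
}}

```text
time: 5.6
ee_pos: [0.4413, -0.0621, 0.2018]
tcp_rot: [-179.9, -0.0, 93.9]
wrist_force: [1.0, -0.0, 0.3]
opening: 0.0454
grasp_force: 0.0
```

```bash
python3 d.py .592 -.041 .14 102.6; python3 - <<'E'
from h import *
import pickle
from fit import v,M
s=bot.camera("scene")
cv2.imwrite('pics/e.png',cv2.resize(s['color'][110:240,260:390],None,fx=4.5,fy=4.5,interpolation=cv2.INTER_CUBIC))
E
```

```text
t 5.6 pos [ 0.4413 -0.0621  0.2018] rot [-179.9   -0.    93.9] q [-8.  -9.7 -7.4 92.4 -0.  78. ]
F [ 1.  -0.   0.3] T [-0.01 -0.05  0.  ] open 0.0454 g 0.0
ROW [0.0107, 0.1519, 0.0616] -0.1511
```

View pics/e.png

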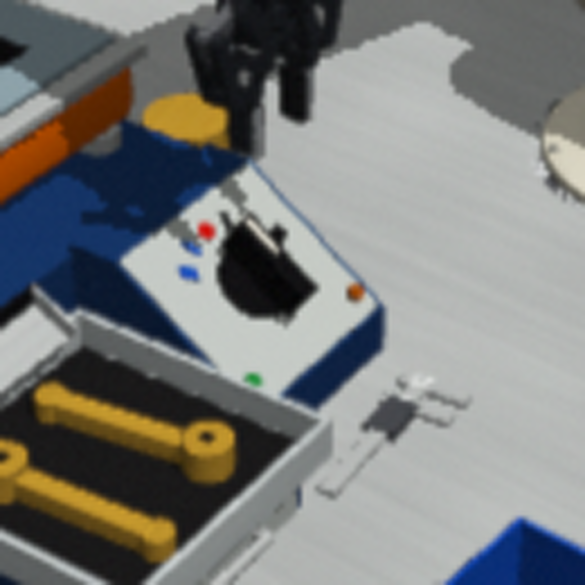

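The pointer line now runs (275,248) to (245,217), parallel to the panel's slope edge, so it reads off. I'm confirming that numerically and moving over handle b.

```bash
python3 - <<'E'
from fit import *
X=np.array([np.cos(v[2]),np.sin(v[2]),0]);U=np.array([0,0,1]);sl=np.arctan2(.08,.115)
n=U*np.cos(sl)-X*np.sin(sl);up=U*np.sin(sl)+X*np.cos(sl);r=np.cross(up,n);o0=M(v,(-.2225,-.1,.082))+.04*n
E=lambda x,y:(260+(x+.5)/4.5-.5,110+(y+.5)/4.5-.5)
def hit(uv):
    o,d=ray(s,uv);return o+d*((o0-o)@n)/(d@n)-o0
p,q=hit(E(276,249)),hit(E(243,216));print([(a@r,a@up) for a in(p,q)],np.degrees(np.arctan2((q-p)@r,(q-p)@up)))
E
```

```text
[(np.float64(-0.0032125009651441452), np.float64(0.002164155641309937)), (np.float64(-0.004875115788781093), np.float64(0.03268575010540675))] -3.1180138963252224
```

>>> {"op": "arm_command", "data": {
  "series": [
    [0.005,0.05,0,-0.05],
    [0.01,0.1,0,-0.15],
    [0.011,0.152,0.02,-0.15],
    [0.011,0.152,0.06,-0.15],
    [0.011,0.152,0.062,-0.15]
  ],
  "hand": 0.045
}}

```text
time: 6.15
ee_pos: [0.5913, -0.0403, 0.1325]
tcp_rot: [-179.5, -0.2, 102.6]
wrist_force: [-0.6, -0.2, -1.7]
opening: 0.0449
grasp_force: 0.0
```

```bash
python3 d.py .592 -.041 .06 102.6
```

```text
t 6.15 pos [ 0.5913 -0.0403  0.1325] rot [-179.5   -0.2  102.6] q [-3.9 10.5  5.3 85.3 -0.  73.5]
F [-0.6 -0.2 -1.7] T [ 0.04  0.02 -0.05] open 0.0449 g 0.0
ROW [-0.001, 0.0012, 0.0725] -0.0005
```

The selector is off: it measures -3°, within measurement error, and the nearest detents are ±24°. Now lowering onto handle b.

>>> {"op": "arm_command", "data": {
  "series": [
    [0,0,0.02,0],
    [0,0,0.04,0],
    [0,0,0.055,0],
    [0,0,0.068,0],
    [0,0,0.078,0]
  ]
}}

```text
time: 6.65
ee_pos: [0.5925, -0.0409, 0.0611]
tcp_rot: [180.0, 0.0, 102.5]
wrist_force: [0.2, 0.6, -0.1]
opening: 0.0452
grasp_force: 0.0
```

>>> {"op": "arm_command", "data": {
  "series": [
    [0,0,0,0],
    [0,0,0,0],
    [0,0,0,0],
    [0,0,0,0],
    [0,0,0,0]
  ],
  "hand": 0.014,
  "grip_force": 25
}}

```text
time: 7.15
ee_pos: [0.593, -0.0408, 0.0617]
tcp_rot: [180.0, 0.0, 102.5]
wrist_force: [-1.1, -0.3, 1.3]
opening: 0.0151
grasp_force: 26.7
```

```bash
python3 d.py .592 -.041 .06 102.6
```

```text
t 7.15 pos [ 0.593  -0.0408  0.0617] rot [180.    0.  102.5] q [-3.9 11.  -1.9 77.  -0.  73.5]
F [-1.1 -0.3  1.3] T [-0.02  0.22 -0.03] open 0.0151 g 26.7
ROW [0.0, -0.001, 0.0017] -0.0009
```

>>> {"op": "arm_command", "data": {
  "series": [
    [0,0,0,0],
    [0,0,-0.01,0],
    [0,0,-0.03,0],
    [0,0,-0.06,0],
    [0,0,-0.1,0]
  ],
  "grip_force": 60
}}

```text
time: 7.65
ee_pos: [0.5917, -0.0406, 0.1607]
tcp_rot: [-179.8, -0.1, 102.5]
wrist_force: [0.8, -0.3, -3.5]
opening: 0.0147
grasp_force: 38.7
```

```bash
python3 d.py .555 .29 .14 102.6
```

```text
t 7.65 pos [ 0.5917 -0.0406  0.1607] rot [-1.798e+02 -1.000e-01  1.025e+02] q [-3.9 10.3  8.1 88.   0.  73.5]
F [ 0.8 -0.3 -3.5] T [-0.04 -0.08 -0.03] open 0.0147 g 38.7
ROW [0.3307, 0.036, 0.0209] -0.0009
```

>>> {"op": "arm_command", "data": {
  "series": [
    [0.025,0.003,0,0],
    [0.06,0.007,0,0.05],
    [0.1,0.011,0,0.1],
    [0.14,0.015,0,0.15],
    [0.18,0.02,0,0.2]
  ]
}}

```text
time: 8.15
ee_pos: [0.5727, 0.1407, 0.1614]
tcp_rot: [-180.0, -0.0, 91.0]
wrist_force: [0.5, 0.9, -3.3]
opening: 0.0146
grasp_force: 38.8
```

```bash
python3 d.py .555 .29 .10 90
```

```text
t 8.15 pos [0.5727 0.1407 0.1614] rot [-180.   -0.   91.] q [ 13.8   9.6   7.4  87.8   0.  102.9]
F [ 0.5  0.9 -3.3] T [-0.04 -0.08 -0.  ] open 0.0146 g 38.8
ROW [0.1495, -0.0152, 0.0614] 0.0166
```

>>> {"op": "arm_command", "data": {
  "series": [
    [0.04,-0.004,0,0],
    [0.08,-0.008,0,0],
    [0.12,-0.012,0,0],
    [0.15,-0.015,0.03,0],
    [0.15,-0.015,0.06,0]
  ]
}}

```text
time: 8.65
ee_pos: [0.555, 0.293, 0.1011]
tcp_rot: [179.9, -0.1, 91.3]
wrist_force: [0.6, -1.4, -4.1]
opening: 0.0145
grasp_force: 38.8
```

```bash
python3 d.py .555 .29 .012 90; python3 - <<'E'
from h import *
s=bot.camera("scene");cv2.imwrite('pics/f.png',s['color'][150:370,200:540])
E
```

```text
t 8.65 pos [0.555  0.293  0.1011] rot [ 1.799e+02 -1.000e-01  9.130e+01] q [2.780e+01 1.490e+01 6.900e+00 8.200e+01 1.000e-01 1.165e+02]
F [ 0.6 -1.4 -4.1] T [-0.08  0.06  0.01] open 0.0145 g 38.8
ROW [-0.0032, -0.0002, 0.089] 0.0229
```

View pics/f.png

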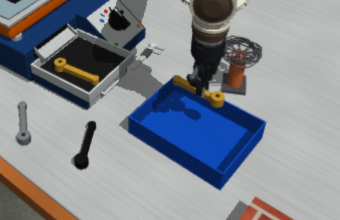

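Handle b hangs level over the near side of the tote at crop pixel (195,92), clear of the walls. Lowering it.

>>> {"op": "arm_command", "data": {
  "series": [
    [0,0,0.02,0],
    [0,0,0.04,0],
    [0,0,0.06,0],
    [0,0,0.075,0],
    [0,0,0.084,0]
  ]
}}

```text
time: 9.2
ee_pos: [0.555, 0.2884, 0.0162]
tcp_rot: [-179.9, 0.0, 91.1]
wrist_force: [0.6, -0.1, -3.9]
opening: 0.015
grasp_force: 38.9
```

>>> {"op": "arm_command", "data": {
  "series": [
    [0,0,0.001,0],
    [0,0,0.002,0],
    [0,0,0.003,0],
    [0,0,0.004,0],
    [0,0,0.005,0]
  ]
}}

```text
time: 9.7
ee_pos: [0.5555, 0.2891, 0.0126]
tcp_rot: [180.0, -0.0, 91.1]
wrist_force: [0.2, -0.2, -3.2]
opening: 0.0146
grasp_force: 38.9
```

>>> {"op": "arm_command", "data": {
  "series": [
    [0,0,0.0005,0],
    [0,0,0.001,0],
    [0,0,0.0015,0],
    [0,0,0.002,0],
    [0,0,0.002,0]
  ]
}}

```text
time: 10.2
ee_pos: [0.5553, 0.289, 0.0107]
tcp_rot: [180.0, -0.0, 91.1]
wrist_force: [-3.8, -2.5, 5.1]
opening: 0.0148
grasp_force: 39.8
```

It has touched the floor. Releasing.

>>> {"op": "arm_command", "data": {
  "series": [
    [0,0,0,0],
    [0,0,0,0],
    [0,0,0,0],
    [0,0,0,0],
    [0,0,0,0]
  ],
  "hand": 0.036
}}

```text
time: 10.7
ee_pos: [0.5553, 0.289, 0.01]
tcp_rot: [-180.0, 0.0, 91.1]
wrist_force: [0.2, 0.1, 0.8]
opening: 0.0365
grasp_force: 0.0
```

>>> {"op": "arm_command", "data": {
  "series": [
    [0,0,-0.02,0],
    [0,0,-0.05,0],
    [0,0,-0.09,0],
    [0,0,-0.13,0],
    [0,0,-0.15,0]
  ]
}}

```text
time: 11.2
ee_pos: [0.5561, 0.2894, 0.1642]
tcp_rot: [179.8, -0.1, 91.1]
wrist_force: [-1.2, -0.2, 0.9]
opening: 0.036
grasp_force: 0.0
```

```bash
python3 d.py .670 -.043 .15 97.5; python3 - <<'E'
from h import *
for n in("scene","top"):
    c=bot.camera(n)
    print(n,[(np.round(x["location"],1).tolist(),round(x["confidence"],2)) for x in bot.mark_of(n,"handle_a")[:6]])
    if n=="top":cv2.imwrite("pics/g.png",c["color"])
E
```

```text
t 11.2 pos [0.5561 0.2894 0.1642] rot [ 1.798e+02 -1.000e-01  9.110e+01] q [ 27.5  14.6  13.5  88.7  -0.  116.4]
F [-1.2 -0.2  0.9] T [ 0.04  0.02 -0.02] open 0.036 g 0.0
ROW [-0.3345, 0.1075, 0.0139] -0.1119
scene [([273.5, 221.9], 0.91), ([222.6, 275.3], 0.81), ([395.4, 268.6], 0.65)]
top [([340.7, 167.2], 0.81), ([277.2, 124.5], 0.61), ([222.5, 207.1], 0.56)]
```

>>> {"op": "arm_command", "data": {
  "series": [
    [-0.05,0.016,0,-0.02],
    [-0.1,0.032,0,-0.04],
    [-0.15,0.048,0,-0.06],
    [-0.2,0.064,0,-0.09],
    [-0.25,0.08,0,-0.112]
  ],
  "hand": 0.045
}}

```text
time: 11.9
ee_pos: [0.6356, 0.0504, 0.158]
tcp_rot: [-179.9, -0.0, 97.6]
wrist_force: [0.8, 0.6, -0.9]
opening: 0.045
grasp_force: 0.0
```

```bash
python3 d.py .670 -.043 .11 97.5
```

```text
t 11.9 pos [0.6356 0.0504 0.158 ] rot [-179.9   -0.    97.6] q [ 4.5 16.5 15.2 88.9  0.  86.9]
F [ 0.8  0.6 -0.9] T [ 0.02 -0.05 -0.03] open 0.045 g 0.0
ROW [-0.0971, 0.0218, 0.048] 0.0015
```

>>> {"op": "arm_command", "data": {
  "series": [
    [-0.04,0.01,0,0],
    [-0.087,0.019,0,0],
    [-0.087,0.019,0.02,0],
    [-0.087,0.019,0.04,0],
    [-0.087,0.019,0.05,0]
  ]
}}

```text
time: 12.4
ee_pos: [0.6647, -0.0319, 0.106]
tcp_rot: [-179.7, -0.1, 97.5]
wrist_force: [0.2, -0.2, -0.8]
opening: 0.0451
grasp_force: 0.0
```

>>> {"op": "arm_command", "data": {
  "series": [
    [0,0,0,0],
    [0,0,0,0],
    [0,0,0,0],
    [0,0,0,0],
    [0,0,0,0]
  ]
}}

```text
time: 12.9
ee_pos: [0.6665, -0.0312, 0.1108]
tcp_rot: [179.9, 0.0, 97.5]
wrist_force: [0.1, -0.6, -0.1]
opening: 0.0447
grasp_force: 0.0
```

```bash
python3 d.py .670 -.043 .061 97.5
```

```text
t 12.9 pos [ 0.6665 -0.0312  0.1108] rot [179.9   0.   97.5] q [-2.7 20.5 15.  84.5 -0.  79.8]
F [ 0.1 -0.6 -0.1] T [-0.05  0.02 -0.03] open 0.0447 g 0.0
ROW [-0.0121, 0.0019, 0.0498] 0.0004
```

>>> {"op": "arm_command", "data": {
  "series": [
    [-0.012,0.002,0.005,0],
    [-0.012,0.002,0.015,0],
    [-0.012,0.002,0.03,0],
    [-0.012,0.002,0.042,0],
    [-0.012,0.002,0.05,0]
  ]
}}

```text
time: 13.4
ee_pos: [0.6688, -0.0429, 0.0576]
tcp_rot: [-179.9, -0.0, 97.5]
wrist_force: [-1.5, -1.0, 0.1]
opening: 0.045
grasp_force: 0.0
```

>>> {"op": "arm_command", "data": {
  "series": [
    [0,0,0,0],
    [0,0,0,0],
    [0,0,0,0],
    [0,0,0,0],
    [0,0,0,0]
  ],
  "hand": 0.014,
  "grip_force": 25
}}

```text
time: 13.9
ee_pos: [0.6698, -0.043, 0.0601]
tcp_rot: [180.0, 0.0, 97.5]
wrist_force: [-0.6, -0.1, -3.9]
opening: 0.015
grasp_force: 26.9
```

>>> {"op": "arm_command", "data": {
  "series": [
    [0,0,0,0],
    [0,0,-0.01,0],
    [0,0,-0.03,0],
    [0,0,-0.06,0],
    [0,0,-0.1,0]
  ],
  "grip_force": 60
}}

```text
time: 14.4
ee_pos: [0.6689, -0.043, 0.1602]
tcp_rot: [-179.9, -0.0, 97.5]
wrist_force: [1.1, -0.4, -2.0]
opening: 0.0148
grasp_force: 40.2
```

```bash
python3 d.py .645 .265 .16 90; python3 - <<'E'
from h import *
c=bot.camera("scene");cv2.imwrite("pics/h.png",cv2.resize(c["color"][130:350,190:500],None,fx=2.5,fy=2.5))
E
```

```text
t 14.4 pos [ 0.6689 -0.043   0.1602] rot [-179.9   -0.    97.5] q [-3.7 21.3 21.5 90.4 -0.  78.8]
F [ 1.1 -0.4 -2. ] T [-0.06 -0.11 -0.01] open 0.0148 g 40.2
ROW [0.3085, 0.0166, 0.0003] 0.131
```

View pics/h.png

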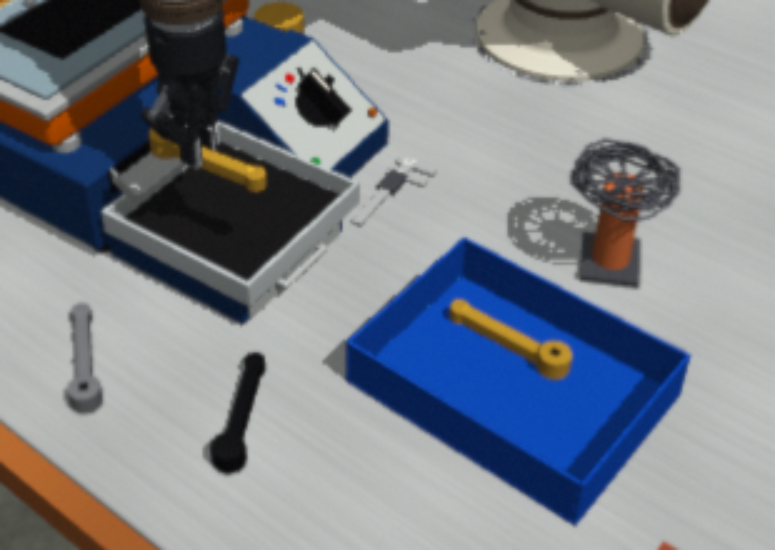

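Handle b lies flat in the tote at (505,338), handle a is held at (215,165), and the selector is still at off. Carrying handle a over.

>>> {"op": "arm_command", "data": {
  "series": [
    [0.025,0.001,0,0],
    [0.06,0.003,0,0.03],
    [0.1,0.005,0,0.06],
    [0.14,0.008,0,0.1],
    [0.18,0.01,0,0.13]
  ]
}}

```text
time: 14.95
ee_pos: [0.656, 0.1382, 0.1609]
tcp_rot: [179.9, -0.0, 89.9]
wrist_force: [1.0, 0.2, -3.9]
opening: 0.015
grasp_force: 40.3
```

>>> {"op": "arm_command", "data": {
  "series": [
    [0.035,0,0,0],
    [0.07,0,0,0],
    [0.1,0,0,0],
    [0.12,0,0,0],
    [0.12,0,0,0]
  ]
}}

```text
time: 15.45
ee_pos: [0.6557, 0.2593, 0.16]
tcp_rot: [-180.0, -0.0, 90.2]
wrist_force: [0.2, -0.3, -3.5]
opening: 0.015
grasp_force: 40.2
```

```bash
python3 d.py .645 .265 .016 90
```

```text
t 15.45 pos [0.6557 0.2593 0.16  ] rot [-180.    -0.    90.2] q [ 21.6  26.5  28.5  91.9   0.  111.4]
F [ 0.2 -0.3 -3.5] T [-0.06 -0.04  0.02] open 0.015 g 40.2
ROW [0.0057, -0.0107, 0.144] 0.0037
```

>>> {"op": "arm_command", "data": {
  "series": [
    [0.005,-0.008,0.02,0],
    [0.005,-0.008,0.05,0],
    [0.005,-0.008,0.08,0],
    [0.005,-0.008,0.105,0],
    [0.005,-0.008,0.12,0]
  ]
}}

```text
time: 15.95
ee_pos: [0.6474, 0.2603, 0.0379]
tcp_rot: [-179.9, 0.1, 90.0]
wrist_force: [-0.2, -0.8, -4.5]
opening: 0.0149
grasp_force: 40.2
```

>>> {"op": "arm_command", "data": {
  "series": [
    [0,0,0.01,0],
    [0,0,0.018,0],
    [0,0,0.023,0],
    [0,0,0.025,0],
    [0,0,0.026,0]
  ]
}}

```text
time: 16.45
ee_pos: [0.6483, 0.2618, 0.0146]
tcp_rot: [180.0, -0.0, 90.1]
wrist_force: [0.4, -0.3, -4.8]
opening: 0.0151
grasp_force: 40.2
```

```bash
python3 d.py .645 .265 .010 90
```

```text
t 16.45 pos [0.6483 0.2618 0.0146] rot [180.   -0.   90.1] q [ 22.   26.4  12.2  75.8  -0.  111.9]
F [ 0.4 -0.3 -4.8] T [ 0.02 -0.01  0.02] open 0.0151 g 40.2
ROW [0.0032, -0.0033, 0.0046] 0.0011
```

>>> {"op": "arm_command", "data": {
  "series": [
    [0,0,0.001,0],
    [0,0,0.002,0],
    [0,0,0.003,0],
    [0,0,0.004,0],
    [0,0,0.0045,0]
  ]
}}

```text
time: 16.95
ee_pos: [0.648, 0.2617, 0.0094]
tcp_rot: [-180.0, 0.0, 90.1]
wrist_force: [1.0, 0.4, -3.3]
opening: 0.0151
grasp_force: 40.2
```

>>> {"op": "arm_command", "data": {
  "series": [
    [0,0,0.0005,0],
    [0,0,0.001,0],
    [0,0,0.001,0],
    [0,0,0.001,0],
    [0,0,0.001,0]
  ]
}}

```text
time: 17.45
ee_pos: [0.648, 0.2617, 0.0091]
tcp_rot: [180.0, -0.0, 90.1]
wrist_force: [-4.4, -1.0, 5.5]
opening: 0.0148
grasp_force: 41.3
```

Contact again, so I'm releasing and retreating.

>>> {"op": "arm_command", "data": {
  "series": [
    [0,0,0,0],
    [0,0,0,0],
    [0,0,0,0],
    [0,0,0,0],
    [0,0,0,0]
  ],
  "hand": 0.036
}}

```text
time: 17.95
ee_pos: [0.6475, 0.2618, 0.0086]
tcp_rot: [-180.0, 0.0, 90.1]
wrist_force: [-5.9, -0.5, 4.6]
opening: 0.0358
grasp_force: 0.0
```

>>> {"op": "arm_command", "data": {
  "series": [
    [0,0,-0.02,0],
    [0,0,-0.06,0],
    [0,0,-0.1,0],
    [0,0,-0.15,0],
    [0,0,-0.2,0]
  ]
}}

```text
time: 18.45
ee_pos: [0.6479, 0.2617, 0.2101]
tcp_rot: [180.0, -0.0, 90.1]
wrist_force: [0.3, 0.2, 0.4]
opening: 0.036
grasp_force: 0.0
```

>>> {"op": "arm_command", "data": {
  "series": [
    [0,-0.04,0,0],
    [0,-0.08,0,0],
    [0,-0.12,0,0],
    [0,-0.16,0,0],
    [0,-0.2,0,0]
  ]
}}

```text
time: 18.95
ee_pos: [0.4468, 0.2615, 0.2084]
tcp_rot: [180.0, -0.0, 90.0]
wrist_force: [-0.4, 0.1, 0.2]
opening: 0.0361
grasp_force: 0.0
```

```bash
python3 d.py .645 .265 .010 90; python3 - <<'E'
from h import *
c=bot.camera("scene");cv2.imwrite("pics/i.png",cv2.resize(c["color"][130:350,190:500],None,fx=2.5,fy=2.5))
E
```

```text
t 18.95 pos [0.4468 0.2615 0.2084] rot [180.  -0.  90.] q [3.030e+01 1.000e-01 2.400e+00 9.230e+01 0.000e+00 1.203e+02]
F [-0.4  0.1  0.2] T [ 0.04  0.01 -0.05] open 0.0361 g 0.0
ROW [0.0032, 0.198, 0.1985] 0.0008
```

View pics/i.png

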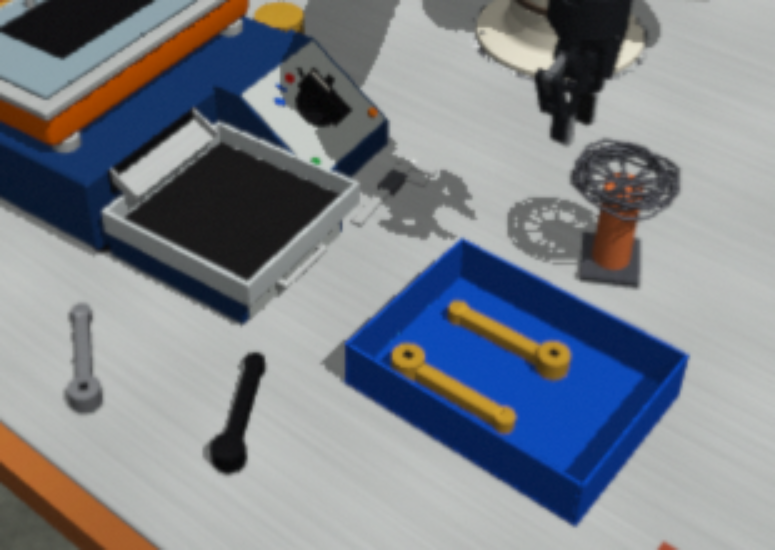

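Both handles lie flat and apart in the tote, at (510,338) and (455,390). The tray is empty, the selector points at the red dot, and the other things are where they stood. Handing in.

```bash
python3 -c "
from workcell import bot
print(bot.job_done())"
```

```text
the job is handed in; nothing more can be done
None
```

I turned the selector back to off first, then laid both brass handles flat and apart in the blue tote. I handed the job in at about 19 s, with the other things on the bench left where they stood.

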